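Find the key that unlocks the divider's blade case

ROBOT

A 6-joint arm with a two-finger parallel gripper is mounted at the origin on the work surface. World frame = base frame: x ahead of the robot, y to its left, z up, the work surface at z = 0. Lengths are in m, angles in degrees, forces in N, time in s.
With the tool pointing down it reaches from about 0.325 to 0.9 m from the base axis. Payload 3.5 kg.
Tool frame: the origin (TCP) lies on the centre line of the jaws, within the pads' length; the fingertips stand tcp_to_tips ahead of it and the grasp point (between the pads) is the TCP (tcp_to_tips is the distance from the TCP to the fingertips, in m); x points along the fingers, y is the direction in which the jaws open and shut, and the axes are right-handed (so a half turn about x gives the same grasp; the last joint's range is limited). The gripper opens to 85 mm and grips with 20 to 120 N. Pads are 22 mm wide; open, the fingers measure 114 mm over their backs; the gripper's body (76 mm by 85 mm) begins 54 mm behind the grasp point. The pads swing forward as they close: fully open they stand 13 mm farther back than shut.
Start: joints at [-73.247, 15.837, -1.513, 72.651, 0, 84.076], TCP at [0.241, -0.577, 0.213] pointing down, gripper open.
Joint ranges: [-178.77, 178.77], [-48.84, 107.48], [-61.69, 71.31], [-111.58, 123.2], [-90, 87.43], [-180, 180]. Speed limits (degrees/s): [147.25, 147.25, 180, 180, 180, 180].

INTERFACE

Orientations are given as a 3x3 rotation matrix whose columns are the frame's x, y, z axes.
In Python, from bench import * gives the robot as it stands.
- The arm moves only by the tool send_rows, never from a script. Its argument "increments" is a list of rows, each an object of numbers: "tx", "ty", "tz": the shift along the tool's x, y, z each as a share of 300 mm, from -1 to 1; "ax", "ay", "az": the turn, a rotation vector about the tool's x, y, z each as a share of 60 degrees, from -1 to 1. A call has 1 to 8 rows; each row is the pose to reach, as a shift and turn from the pose measured when the call began, along the tool's axes at that moment; what a row does not reach only later rows make up. A row lasts 1/8 s, in which the tool goes at most 62.5 mm and 10.7 degrees, less where a joint would pass 70% of its speed; a pose out of reach is approached as far as the arm can. A call with a number of a shift or a turn outside -1 to 1 is refused whole. A call with a gripper value outside its range is refused whole. "grip" is the gripper command: -1 is shut, 1 is fully open, values between are in proportion, set as the call begins (left out, the last holds). The fingers move at their own pace and stop on an object; the grip force is fixed at half the most. Time passes only in rows, so rows that repeat a pose let the fingers close. It gives the time, the measured TCP pose, the force and the opening at its end, in the units of the state.
- sense(): the state, without advancing time (a new reading comes with each control period).
- read_camera(name): name is "scene" or "top" or "wrist"; returns a dict with "image" (400x640x3 uint8, red, green, blue), "range_z" (400x640 float32, m along the optical axis (not along the pixel's ray), 0 where there is no reading), "camera_matrix" (3x3 intrinsics, pixels), "position" and "orientation" of the camera in the world; the wrist camera has in their place "T_tool_cam" (4x4, takes a point from camera to tool coordinates, whose origin is the TCP and whose axes are the tool frame's). Camera axes: x right, y down, z forward; pixel columns grow to the right and rows downward; lengths in m; the calibration is good to about 2 mm. A picture is of the moment at which its call begins: read the wrist's pose just before it.
- job_done(): hands the job in, once; it reports no verdict.
The state is a dict: "t": time; "qpos": joint angles; "qvel": joint speeds; "effort": joint torques, N m; "tcp_pos": TCP position; "ee_rot": TCP orientation; "ft_force": force on the tool from outside, world axes, zero at the start; "wrist_torque": the same for the moment, N m; "gripper_width": opening from 0.0 (shut) to 1.0 (fully open).
Only numpy, scipy, OpenCV 4.12 (cv2) and the standard library are available. Lean on these libraries where they do the work, as an engineer would, in place of code of your own. Each camera call takes 0.05 s, during which the arm holds its last target. There are 200 camera calls.

TASK

The dough divider's spare blades are locked in the flat grey case on the bench. Of the three brass keys standing on the bench, find the one whose foot fits the slot in the case's round lock, set it fully down in the slot, and turn the lock clockwise by about 60 degrees, so that its tongue swings off the lid. Leave that key standing in the turned lock and the other two standing on the bench.

Things in the scene. Friction and masses are not known exactly. Their poses are not given: they have to be found in the camera images.
- key_a_center (a point): brass key standing upright on its foot on the bench, 66 mm tall: a flat foot 16 mm high, a 10 mm neck, 18 mm thick, and on top an upright flat bow (grip plate), 30 mm along x, 14 mm thick along y, from 26 to 66 mm above the underside. 0.13 to 0.25 kg. This point is its centre, 33 mm above the underside on the upright axis; z up, x along the bow's width. Its foot is a straight bar 64 mm long (along x) and 22 mm wide.
- key_b_center (a point): brass key standing upright on its foot on the bench, 66 mm tall: a flat foot 16 mm high, a 10 mm neck, 18 mm thick, and on top an upright flat bow (grip plate), 30 mm along x, 14 mm thick along y, from 26 to 66 mm above the underside. 0.13 to 0.25 kg. This point is its centre, 33 mm above the underside on the upright axis; z up, x along the bow's width. Its foot is a straight bar 104 mm long (along x) and 22 mm wide.
- key_c_center (a point): brass key standing upright on its foot on the bench, 66 mm tall: a flat foot 16 mm high, a 10 mm neck, 18 mm thick, and on top an upright flat bow (grip plate), 30 mm along x, 14 mm thick along y, from 26 to 66 mm above the underside. 0.13 to 0.25 kg. This point is its centre, 33 mm above the underside on the upright axis; z up, x along the bow's width. Its foot is an upright-sided cross of two bars, each 64 mm long and 22 mm wide, along x and y.
- lock_slot (a point): the key slot in the lock, an aluminium disc 124 mm across on top of a fixed flat grey case (260 x 200 mm, 28 mm high). The slot is a straight-sided dark recess 80 mm long, 36 mm wide and 14 mm deep, whose closed floor stands 32 mm above the bench. This point is the slot's centre at its mouth, level with the disc's top, 46 mm above the bench; x runs along the slot, z up; it turns with the lock. A dark steel tongue on the disc points along +x over the edge of the lid.
- lock (a joint): turn of the lock disc, rad: 0 locked, grows clockwise seen from above, stop at 1.4 (80 degrees). It starts at 0 to 0.1. It turns with light friction (0.06 N m) and stays where it is left. A bar foot 64 x 22 mm has about 13 degrees of play to either side in the slot before it carries the disc along, so turn the key itself some 75 degrees.
Mind the look-alikes: they are no part of the job. Of the things like the part that bears key_c_center, leave any that is orange; of the rest the smaller one is meant.

How it is judged (in metres and radians):
On the way:
1. the fitting key is fully down in the slot before the lock has been turned (horizontal distance between key_a_center and lock_slot below 0.015 m and z of key_a_center in the frame of lock_slot below 0.024 m and angle between key_a_center's own z axis and vertical below 0.17 rad and angle between the x axis of key_a_center and the x axis of lock_slot, either way round below 0.35 rad and value of joint lock below 0.4 rad), for 0.1 s.
At the end, for the whole second after the job is handed in: Lock turned clockwise past 0.75 rad (43 deg); the fitting key (64 mm bar foot) at rest in the slot, fully down within 5 mm, within 15 mm of its centre, along it within 20 deg, upright within 10 deg; the other two keys standing on the bench, upright within 15 deg (horizontal distance between key_a_center and lock_slot below 0.015 m and z of key_a_center in the frame of lock_slot below 0.024 m and angle between key_a_center's own z axis and vertical below 0.17 rad and angle between the x axis of key_a_center and the x axis of lock_slot, either way round below 0.35 rad and value of joint lock above 0.75 rad and angle between each of key_b_center, key_c_center's own z axis and vertical below 0.26 rad and height (world z) of each of key_b_center, key_c_center below 0.045 m and linear speed of key_a below 0.03 m/s); the robot touches nothing.
It also fails if it takes over 40 s, if anything falls off the work surface, if the arm or the gripper's body presses on something with over 40 N, if the wrist force passes 120 N, or if a joint passes its speed limit or range.

## Working session

There is one attempt and no reset: what is moved stays moved. The work goes in short steps, Python scripts to look and compute and a tool call to move; the robot and the scene stay as the last step left them, time stands still between calls to the robot, and variables do not carry over. Pictures are saved under pics/ and viewed, about 8 in all and at most 12, crops included, and the job is handed in when it is done.

Besides the shell and the picture viewer there is one more tool, called after ">>>" in YAML: its name, and indented under it one key for each argument. send_rows: Moves the arm, as the interface text tells. Its arguments: {"type":"object","properties":{"increments":{"type":"array","items":{"type":"object","properties":{"tx":{"type":"number"},"ty":{"type":"number"},"tz":{"type":"number"},"ax":{"type":"number"},"ay":{"type":"number"},"az":{"type":"number"}}}},"grip":{"type":"number"}},"required":["increments"]}

```bash
mkdir -p pics; python3 - <<'E'
from bench import *
import cv2,numpy as np
s=sense();print(s)
for n in("top","scene"):
    c=read_camera(n);cv2.imwrite(f"pics/{n}1.png",c["image"][:,:,::-1]);np.savez(f"{n}1.npz",**c)
    print(n,c["camera_matrix"],c["position"],c["orientation"])
E
```

```text
{'t': 0.0, 'qpos': array([-7.32476047e+01,  1.58810596e+01, -1.59790650e+00,  7.26523106e+01,
        9.43162376e-04,  8.40759469e+01]), 'qvel': array([-0.06826427,  0.01607049,  0.0411666 , -0.02570155, -0.03695818,
       -0.1447564 ]), 'effort': array([-1.67913520e-03, -4.45505905e+01,  2.95204371e+01,  1.62205542e-02,
       -1.58948728e-04,  3.69823468e-06]), 'tcp_pos': array([ 0.24071252, -0.57588658,  0.21192889]), 'ee_rot': array([[-6.44647133e-04,  3.85526046e-01, -9.22696728e-01],
       [ 2.19871388e-03, -9.22694143e-01, -3.85526502e-01],
       [-9.99997375e-01, -2.27727466e-03, -2.52849336e-04]]), 'ft_force': array([-0.40558004, -0.44544126, -0.1650207 ]), 'wrist_torque': array([-0.01365547, -0.0005644 , -0.00238046]), 'gripper_width': 1.0046416584372242}
top [[475.19436566   0.         309.71786588]
 [  0.         475.19436566 208.48859706]
 [  0.           0.           1.        ]] [ 0.38633869 -0.0515557   1.07108446] [[-0.00206873 -0.99466755  0.10311246]
 [-0.9998458   0.0038555   0.01713207]
 [-0.01743827 -0.10306112 -0.99452215]]
scene [[487.31480872   0.         320.98109218]
 [  0.         487.31480872 199.91638342]
 [  0.           0.           1.        ]] [ 1.0798927  -0.43412984  0.81161927] [[ 0.5561574   0.62232098 -0.55082261]
 [ 0.83099048 -0.40685205  0.37937611]
 [ 0.0119904  -0.66872117 -0.74341659]]
```

View pics/top1.png

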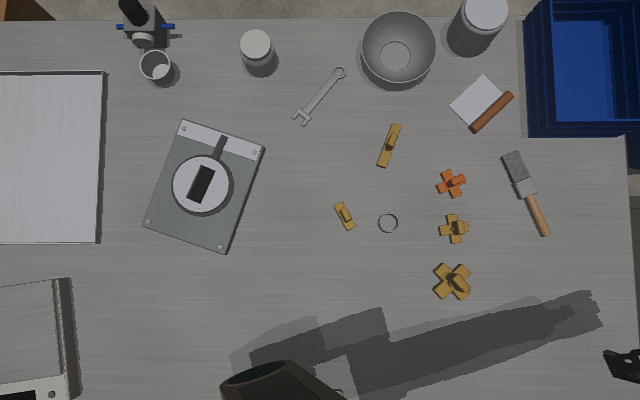

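View pics/scene1.png

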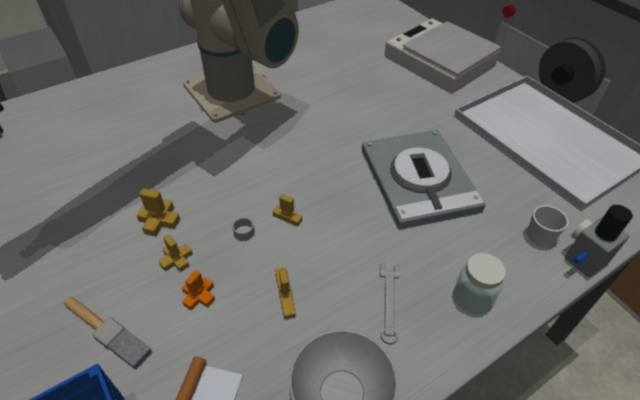

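Top view: the short bar key (key_a) is at about (345,216), the long bar key at (389,145), and the crosses at x≈452. The lock disc is at about (202,184), with its tongue towards (222,143). The scene view agrees. Next I'll measure key_a and the slot.

```bash
cat > h.py <<'E'
import numpy as np,cv2
def ray(c,uv,z,pos=None,R=None):
    K=c["camera_matrix"];p=c["position"] if pos is None else pos;R=c["orientation"] if R is None else R
    uv=np.atleast_2d(uv).astype(float)
    d=np.c_[(uv-K[[0,1],2])/K[0,0],np.ones(len(uv))]@R.T
    return p+d*((z-p[2])/d[:,2])[:,None]
def cloud(c,pos=None,R=None):
    K=c["camera_matrix"];p=c["position"] if pos is None else pos;R=c["orientation"] if R is None else R
    v,u=np.mgrid[:400,:640];Z=c["range_z"]
    return np.stack([(u-K[0,2])/K[0,0]*Z,(v-K[1,2])/K[1,1]*Z,Z],-1)@R.T+p
def blob(m,box):
    k=np.zeros(m.shape,np.uint8);x0,x1,y0,y1=box;k[y0:y1,x0:x1]=m[y0:y1,x0:x1]
    n,l,s,_=cv2.connectedComponentsWithStats(k);return l==1+s[1:,4].argmax()
def rect(P):
    (c,(w,h),a)=cv2.minAreaRect((P[:,:2]*1000).astype(np.float32))
    if w<h: w,h,a=h,w,a+90
    return np.round(c,1),round(w,1),round(h,1),round((a+90)%180-90,1)
E
python3 - <<'E'
from h import *
c=dict(np.load("top1.npz"));im=c["image"];hsv=cv2.cvtColor(im,cv2.COLOR_RGB2HSV);P=cloud(c)
brass=(hsv[...,1]>110)&(hsv[...,0]>8)&(hsv[...,0]<35)
for n,b in dict(a=(328,362,195,236),b=(370,408,118,172)).items():
    m=blob(brass,b);v,u=np.nonzero(m);q=P[m];
    lo=q[:,2]<.035
    print(n,m.sum(),"z",np.percentile(q[:,2],[5,50,95]).round(3),"foot",rect(ray(c,np.c_[u,v][lo],.016)),"bow",rect(ray(c,np.c_[u,v][q[:,2]>.05],.066)) if (q[:,2]>.05).sum()>4 else '')
g=im.max(2)
m=blob(g<60,(180,226,160,208));v,u=np.nonzero(m);print("slot",m.sum(),P[m][:,2].mean(),rect(ray(c,np.c_[u,v],.046)))
m=blob((P[...,2]>.04)&(P[...,2]<.06),(165,235,150,220));v,u=np.nonzero(m);r=ray(c,np.c_[u,v],.046)
print("disc+tongue",rect(r))
dm=blob(g>140,(165,235,155,220));v,u=np.nonzero(dm);e=cv2.minEnclosingCircle((ray(c,np.c_[u,v],.046)[:,:2]*1000).astype(np.float32));print("disc",e)
m=blob(g<95,(210,232,130,158));v,u=np.nonzero(m);print("tongue",m.sum(),rect(ray(c,np.c_[u,v],.046)))
E
```

```text
a 246 z [0.013 0.017 0.067] foot (array([ 479.8, -109.6]), 62.0, 20.4, 27.3) bow (array([ 479.4, -109.9]), 29.6, 12.6, 28.5)
b 201 z [0.013 0.018 0.068] foot (array([ 664.5, -222.1]), 50.3, 20.8, -21.1) bow (array([ 640.3, -211.7]), 27.8, 13.6, -19.1)
slot 521 0.03749378194084376 (array([547.4, 204.7]), 78.1, 32.4, -23.7)
disc+tongue (array([546.8, 205.3]), 122.1, 121.0, 0.9)
disc ((548.0032348632812, 205.83267211914062), 61.05038833618164)
tongue 194 (array([629. , 165.4]), 56.7, 19.8, -27.7)
```

```bash
cat > go.py <<'E'
import sys,numpy as np
from scipy.spatial.transform import Rotation as Ro
from bench import *
def plan(x,y,z,h):
    s=sense();R=s["ee_rot"];h=np.radians(h);xx=np.array([0,0,-1.]);yy=np.array([np.cos(h),np.sin(h),0])
    T=np.c_[xx,yy,np.cross(xx,yy)];d=R.T@(np.array([x,y,z])-s["tcp_pos"])/.3;a=np.degrees(Ro.from_matrix(R.T@T).as_rotvec())/60
    print("t",round(s["t"],2),"tcp",s["tcp_pos"].round(4),"head",np.degrees(np.arctan2(R[1,1],R[0,1])).round(1),"q",s["qpos"].round(),"F",s["ft_force"].round(1),"w",round(s["gripper_width"],3));print("t-",d.round(3),"a-",a.round(3))
if __name__=="__main__": plan(*map(float,sys.argv[1:]))
E
python3 go.py .48 -.11 .19 -62; python3 -c "
import bench;print([n for n in dir(bench) if n[0]!='_'],getattr(bench,'tcp_to_tips',None))"
```

```text
t 0.1 tcp [ 0.2407 -0.576   0.2121] head -67.3 q [-73.  16.  -2.  73.  -0.  84.] F [ 0.2 -0.5  0.4] w 1.001
t- [ 0.076 -1.126 -1.335] a- [-0.089 -0.     0.002]
['MotionError', 'job_done', 'read_camera', 'sense', 'tcp_to_tips'] 0.019
```

>>> send_rows:
  increments:
    - {"ty": -0.12, "tz": -0.14}
    - {"ty": -0.28, "tz": -0.33}
    - {"ty": -0.42, "tz": -0.5}
    - {"ty": -0.56, "tz": -0.66}
    - {"ty": -0.68, "tz": -0.8, "ax": -0.05}
    - {"ty": -0.8, "tz": -0.95, "ax": -0.09}
    - {"ty": -0.84, "tz": -1, "ax": -0.09}
  grip: 1

```text
$.increments[0]: bad value
```

```bash
python3 go.py .48 -.11 .19 -62
```

```text
t 0.1 tcp [ 0.2407 -0.576   0.2121] head -67.3 q [-73.  16.  -2.  73.  -0.  84.] F [ 0.2 -0.5  0.4] w 1.001
t- [ 0.076 -1.126 -1.335] a- [-0.089 -0.     0.002]
```

>>> send_rows:
  increments:
    - {"tx": 0, "ty": -0.12, "tz": -0.14, "ax": 0, "ay": 0, "az": 0}
    - {"tx": 0, "ty": -0.28, "tz": -0.33, "ax": 0, "ay": 0, "az": 0}
    - {"tx": 0, "ty": -0.42, "tz": -0.5, "ax": 0, "ay": 0, "az": 0}
    - {"tx": 0, "ty": -0.56, "tz": -0.66, "ax": 0, "ay": 0, "az": 0}
    - {"tx": 0, "ty": -0.68, "tz": -0.8, "ax": -0.05, "ay": 0, "az": 0}
    - {"tx": 0, "ty": -0.8, "tz": -0.95, "ax": -0.09, "ay": 0, "az": 0}
    - {"tx": 0, "ty": -0.84, "tz": -1, "ax": -0.09, "ay": 0, "az": 0}
  grip: 1

```text
t: 0.98
tcp_pos: [0.4208, -0.2246, 0.2122]
ee_rot: [[-0.001, 0.474, -0.881], [0.003, -0.881, -0.474], [-1.0, -0.003, -0.0]]
ft_force: [-0.4, -0.1, -0.8]
gripper_width: 0.999
```

```bash
python3 go.py .48 -.11 .19 -62
```

```text
t 0.97 tcp [ 0.4208 -0.2246  0.2122] head -61.7 q [-36.   1. -19.  70.   0. 116.] F [-0.4 -0.1 -0.8] w 0.999
t- [ 0.075 -0.243 -0.355] a- [ 0.005 -0.     0.003]
```

>>> send_rows:
  increments:
    - {"tx": 0.02, "ty": -0.08, "tz": -0.12, "ax": 0, "ay": 0, "az": 0}
    - {"tx": 0.05, "ty": -0.18, "tz": -0.26, "ax": 0, "ay": 0, "az": 0}
    - {"tx": 0.075, "ty": -0.243, "tz": -0.355, "ax": 0.005, "ay": 0, "az": 0.003}
    - {"tx": 0.075, "ty": -0.243, "tz": -0.355, "ax": 0.005, "ay": 0, "az": 0.003}
    - {"tx": 0.075, "ty": -0.243, "tz": -0.355, "ax": 0.005, "ay": 0, "az": 0.003}

```text
t: 1.6
tcp_pos: [0.4796, -0.1101, 0.1898]
ee_rot: [[-0.001, 0.47, -0.883], [0.0, -0.883, -0.47], [-1.0, -0.0, 0.0]]
ft_force: [0.3, -0.1, 0.8]
gripper_width: 0.998
```

```bash
cat > look.py <<'E'
import sys
from h import *
from bench import *
s=sense();c=read_camera("wrist");T=c["T_tool_cam"];c["position"]=s["tcp_pos"]+s["ee_rot"]@T[:3,3];c["orientation"]=s["ee_rot"]@T[:3,:3]
np.savez(sys.argv[1]+".npz",**c);cv2.imwrite(f"pics/{sys.argv[1]}.png",c["image"][:,:,::-1])
E
python3 look.py w1; python3 - <<'E'
from h import *
c=dict(np.load("w1.npz"));P=cloud(c);hsv=cv2.cvtColor(c["image"],cv2.COLOR_RGB2HSV)
br=(hsv[...,1]>110)&(hsv[...,0]>8)&(hsv[...,0]<35)&(abs(P[...,0]-.48)<.06)&(abs(P[...,1]+.11)<.06)&(P[...,2]>.005)
m=blob(br,(0,640,0,400));v,u=np.nonzero(m);q=P[m];print(m.sum(),np.percentile(q[:,2],[5,50,95]))
for n,k,z in(("foot",q[:,2]<.03,.016),("bow",q[:,2]>.06,.066)):
    print(n,k.sum(),rect(ray(c,np.c_[u,v][k],z)))
E
python3 go.py .48 -.11 .05 -62
```

```text
1154 [0.01408512 0.02575409 0.06578489]
foot 598 (array([ 481.9, -108.5]), 62.3, 20.9, 27.4)
bow 469 (array([ 482. , -108.5]), 28.9, 12.8, 28.0)
t 1.65 tcp [ 0.4796 -0.1105  0.19  ] head -62.1 q [-21.   3. -19.  67.  -0. 132.] F [0.8 0.1 0.8] w 1.001
t- [ 0.467 -0.001 -0.002] a- [-0.001  0.     0.   ]
```

View pics/w1.png

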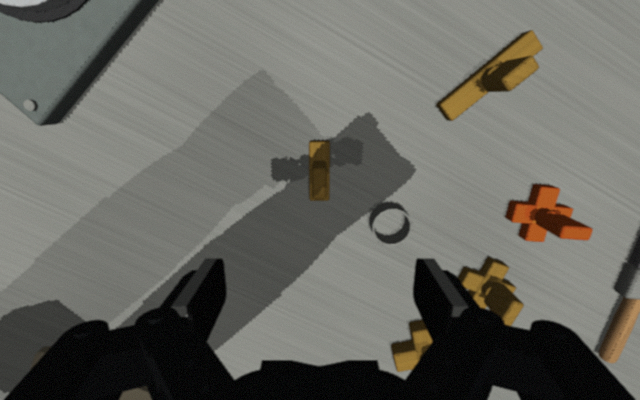

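The wrist view shows key_a at (319,170) with its foot upright in the image and clear space on both sides. It agrees with the top view to 2 mm, so I'll descend.

```bash
python3 go.py .481 -.109 .05 -62.3
```

```text
t 1.65 tcp [ 0.4796 -0.1105  0.19  ] head -62.1 q [-21.   3. -19.  67.  -0. 132.] F [0.8 0.1 0.8] w 1.001
t- [ 0.467 -0.002 -0.006] a- [0.004 0.    0.   ]
```

>>> send_rows:
  increments:
    - {"tx": 0.12, "ty": -0.002, "tz": -0.006, "ax": 0.004, "ay": 0, "az": 0}
    - {"tx": 0.25, "ty": -0.002, "tz": -0.006, "ax": 0.004, "ay": 0, "az": 0}
    - {"tx": 0.35, "ty": -0.002, "tz": -0.006, "ax": 0.004, "ay": 0, "az": 0}
    - {"tx": 0.42, "ty": -0.002, "tz": -0.006, "ax": 0.004, "ay": 0, "az": 0}
    - {"tx": 0.467, "ty": -0.002, "tz": -0.006, "ax": 0.004, "ay": 0, "az": 0}
    - {"tx": 0.467, "ty": -0.002, "tz": -0.006, "ax": 0.004, "ay": 0, "az": 0}
    - {"tx": 0.467, "ty": -0.002, "tz": -0.006, "ax": 0.004, "ay": 0, "az": 0}

```text
t: 2.52
tcp_pos: [0.4818, -0.1098, 0.0508]
ee_rot: [[0.002, 0.464, -0.886], [-0.001, -0.886, -0.464], [-1.0, 0.001, -0.001]]
ft_force: [-0.3, -0.5, 0.3]
gripper_width: 1.003
```

>>> send_rows:
  increments:
    - {"tx": 0, "ty": 0, "tz": 0, "ax": 0, "ay": 0, "az": 0}
    - {"tx": 0, "ty": 0, "tz": 0, "ax": 0, "ay": 0, "az": 0}
    - {"tx": 0, "ty": 0, "tz": 0, "ax": 0, "ay": 0, "az": 0}
    - {"tx": 0, "ty": 0, "tz": 0, "ax": 0, "ay": 0, "az": 0}
    - {"tx": 0, "ty": 0, "tz": 0, "ax": 0, "ay": 0, "az": 0}
    - {"tx": 0, "ty": 0, "tz": 0, "ax": 0, "ay": 0, "az": 0}
    - {"tx": 0, "ty": 0, "tz": 0, "ax": 0, "ay": 0, "az": 0}
  grip: -1

```text
t: 3.4
tcp_pos: [0.4817, -0.1098, 0.0508]
ee_rot: [[0.001, 0.464, -0.886], [-0.001, -0.886, -0.464], [-1.0, 0.001, -0.001]]
ft_force: [-0.2, 0.1, 0.2]
gripper_width: -0.0
```

```bash
python3 go.py .481 -.109 .17 -62.3
```

```text
t 3.4 tcp [ 0.4817 -0.1098  0.0508] head -62.3 q [-20.  11. -29.  50.  -0. 132.] F [-0.2  0.1  0.2] w -0.0
t- [-0.397 -0.003  0.001] a- [-0.    -0.001 -0.001]
```

The gripper closed fully without stopping on anything, so I'll look.

```bash
python3 look.py w2; python3 - <<'E'
from bench import *
import cv2,numpy as np
c=read_camera("scene");np.savez("scene2.npz",**c);a=cv2.resize(c["image"][140:290,200:400,::-1],None,fx=3,fy=3)
b=cv2.imread("pics/w2.png");cv2.imwrite("pics/s2.png",cv2.resize(np.vstack([a,cv2.resize(b,(600,375))]),None,fx=.7,fy=.7))
E
```

```text
(no output)
```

View pics/s2.png

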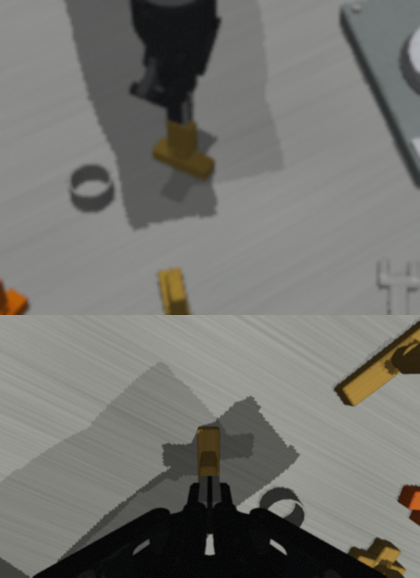

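The wrist crop shows the key in front of the shut fingers, not between them. I'll measure where each one is.

```bash
python3 - <<'E'
from h import *
c=dict(np.load("w2.npz"));print(c["T_tool_cam"].round(4));s=dict(np.load("scene2.npz"))
for n,c in(("wrist",c),("scene",s)):
    P=cloud(c);hsv=cv2.cvtColor(c["image"],cv2.COLOR_RGB2HSV)
    near=(abs(P[...,0]-.48)<.07)&(abs(P[...,1]+.11)<.07)&(c["range_z"]>0)
    br=(hsv[...,1]>110)&(hsv[...,0]>8)&(hsv[...,0]<35)&near&(P[...,2]>.005)
    m=blob(br,(0,640,0,400));q=P[m];v,u=np.nonzero(m)
    print(n,"brass",m.sum(),"z",np.percentile(q[:,2],[2,50,98]).round(3));
    t=q[q[:,2]>.03];print(" bow pts",t.mean(0).round(4) if len(t) else'',t.min(0).round(3),t.max(0).round(3)," foot",rect(q[(q[:,2]<.025)]))
    bl=near&(c["image"].max(2)<50)&(P[...,2]>.025)&(P[...,2]<.12);q=P[bl]
    for z in(.03,.045,.06,.075,.09):
        k=q[abs(q[:,2]-z)<.008]
        if len(k):print("  black z",z,len(k),k.mean(0).round(3),k.min(0).round(3),k.max(0).round(3))
E
```

```text
[[ 4.000e-04 -3.021e-01  9.533e-01 -1.600e-01]
 [ 1.000e+00 -4.000e-04 -6.000e-04  2.000e-04]
 [ 6.000e-04  9.533e-01  3.021e-01 -7.700e-02]
 [ 0.000e+00  0.000e+00  0.000e+00  1.000e+00]]
wrist brass 2451 z [0.01  0.016 0.066]
 bow pts [ 0.4927 -0.103   0.0553] [ 0.48  -0.112  0.03 ] [ 0.497 -0.097  0.074]  foot (array([ 484.9, -107. ]), 55.5, 21.4, 28.3)
  black z 0.03 78 [ 0.494 -0.102  0.034] [ 0.478 -0.108  0.027] [ 0.496 -0.097  0.038]
  black z 0.045 214 [ 0.494 -0.102  0.045] [ 0.489 -0.11   0.037] [ 0.497 -0.097  0.053]
  black z 0.06 145 [ 0.493 -0.102  0.058] [ 0.479 -0.108  0.052] [ 0.497 -0.097  0.065]
  black z 0.075 491 [ 0.49  -0.105  0.079] [ 0.481 -0.119  0.071] [ 0.494 -0.095  0.083]
  black z 0.09 1186 [ 0.489 -0.106  0.09 ] [ 0.481 -0.119  0.082] [ 0.495 -0.095  0.098]
scene brass 431 z [0.006 0.019 0.067]
 bow pts [ 0.4869 -0.1135  0.05  ] [ 0.471 -0.123  0.03 ] [ 0.497 -0.099  0.079]  foot (array([ 483.5, -111.3]), 60.8, 22.5, 28.7)
  black z 0.075 18 [ 0.488 -0.116  0.079] [ 0.484 -0.126  0.071] [ 0.492 -0.104  0.083]
  black z 0.09 42 [ 0.49  -0.116  0.09 ] [ 0.482 -0.126  0.082] [ 0.494 -0.103  0.098]
```

```bash
python3 - <<'E'
import cv2,numpy as np
b=cv2.imread("pics/w2.png")[100:400,180:460];b=cv2.resize(b,None,fx=1.7,fy=1.7);
s=np.load("scene2.npz")["image"][130:235,235:325,::-1];s=cv2.resize(s,(437,510),interpolation=cv2.INTER_CUBIC)
o=np.hstack([b,s[:, :320]]);o=np.clip(o.astype(float)*1.8,0,255);cv2.imwrite("pics/s3.png",o)
E
```

```text
[ WARN:0@0.063] global loadsave.cpp:1063 imwrite_ Unsupported depth image for selected encoder is fallbacked to CV_8U.
```

View pics/s3.png

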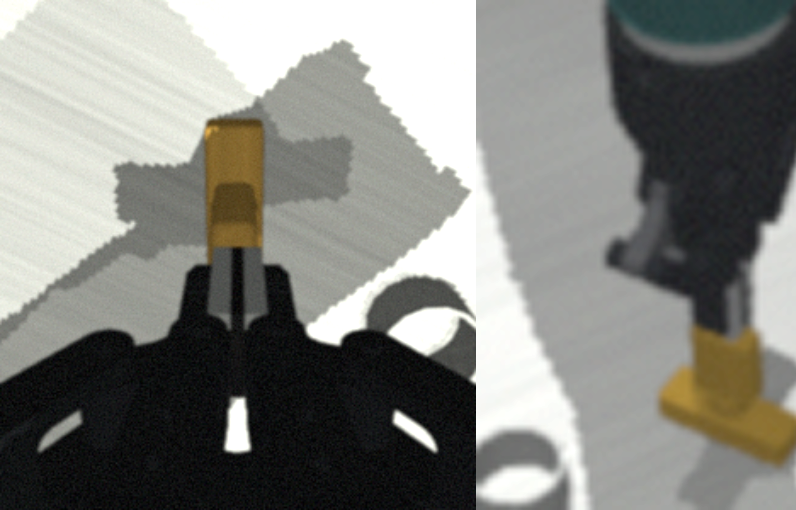

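The shut fingers end just above the bow's top. I'll measure the tip height from the wrist depth.

```bash
python3 - <<'E'
from h import *
for f in("w2","w1"):
    c=dict(np.load(f+".npz"));P=cloud(c)
    pts=[(310,236),(310,242),(310,250),(310,258),(330,250),(330,265),(330,280)] if f=="w2" else [(205,262),(215,262),(218,280),(218,300),(430,262),(425,290),(440,285)]
    for u,v in pts: print(f,(u,v),P[v,u].round(4),c["range_z"][v,u].round(4),c["image"][v,u])
    # fingers generally: closer than 0.2
    R=c["range_z"];m=(R>0)&(R<.18);q=P[m];print(m.sum(),"min z",np.percentile(q[:,2],[0,1,5]).round(4))
E
```

```text
w2 (310, 236) [ 0.4903 -0.1003  0.065 ] 0.1586 [72 56 27]
w2 (310, 242) [ 0.4875 -0.1017  0.0651] 0.1595 [70 54 21]
w2 (310, 250) [ 0.4894 -0.1011  0.0778] 0.1468 [45 45 45]
w2 (310, 258) [ 0.4895 -0.1013  0.0854] 0.1395 [46 46 47]
w2 (330, 250) [ 0.4937 -0.1091  0.078 ] 0.1466 [44 45 43]
w2 (330, 265) [ 0.4933 -0.1088  0.0914] 0.1339 [41 43 43]
w2 (330, 280) [ 0.4931 -0.1085  0.1027] 0.1231 [44 44 43]
42465 min z [0.0091 0.0155 0.0456]
w1 (205, 262) [ 0.4667 -0.0627  0.2279] 0.1362 [36 38 37]
w1 (215, 262) [ 0.4687 -0.0664  0.2279] 0.1362 [11 12 11]
w1 (218, 280) [ 0.4626 -0.0709  0.2298] 0.1367 [ 9 10  8]
w1 (218, 300) [ 0.4557 -0.0747  0.2326] 0.1364 [9 8 5]
w1 (430, 262) [ 0.511  -0.1462  0.2279] 0.1362 [40 41 40]
w1 (425, 290) [ 0.5015 -0.1475  0.2347] 0.1324 [0 0 4]
w1 (440, 285) [ 0.5102 -0.1443  0.2455] 0.1193 [34 36 32]
40073 min z [0.2199 0.226  0.2374]
```

The depth puts the shut fingertips at z≈0.076 with the TCP reading 0.051. The tips are therefore about 25 mm behind the reported TCP rather than 19 mm ahead of it. The open tips in w1 are at +37 mm, which matches the 13 mm swing. I'll open, then grasp about 42 mm lower.

>>> send_rows:
  increments:
    - {"tx": 0, "ty": 0, "tz": 0, "ax": 0, "ay": 0, "az": 0}
    - {"tx": 0, "ty": 0, "tz": 0, "ax": 0, "ay": 0, "az": 0}
    - {"tx": 0, "ty": 0, "tz": 0, "ax": 0, "ay": 0, "az": 0}
    - {"tx": 0, "ty": 0, "tz": 0, "ax": 0, "ay": 0, "az": 0}
    - {"tx": 0, "ty": 0, "tz": 0, "ax": 0, "ay": 0, "az": 0}
    - {"tx": 0, "ty": 0, "tz": 0, "ax": 0, "ay": 0, "az": 0}
  grip: 1

```text
t: 4.25
tcp_pos: [0.4818, -0.1098, 0.0508]
ee_rot: [[0.002, 0.464, -0.886], [-0.001, -0.886, -0.464], [-1.0, 0.001, -0.001]]
ft_force: [0.7, 0.6, 0.2]
gripper_width: 0.999
```

>>> send_rows:
  increments:
    - {"tx": 0.04, "ty": 0, "tz": 0, "ax": 0, "ay": 0, "az": 0}
    - {"tx": 0.08, "ty": 0, "tz": 0, "ax": 0, "ay": 0, "az": 0}
    - {"tx": 0.12, "ty": 0, "tz": 0, "ax": 0, "ay": 0, "az": 0}
    - {"tx": 0.138, "ty": 0, "tz": 0, "ax": 0, "ay": 0, "az": 0}
    - {"tx": 0.138, "ty": 0, "tz": 0, "ax": 0, "ay": 0, "az": 0}
    - {"tx": 0.138, "ty": 0, "tz": 0, "ax": 0, "ay": 0, "az": 0}

```text
t: 5.0
tcp_pos: [0.4822, -0.11, 0.0097]
ee_rot: [[0.002, 0.465, -0.886], [-0.001, -0.886, -0.465], [-1.0, 0.002, -0.001]]
ft_force: [0.7, 0.4, 0.2]
gripper_width: 1.001
```

>>> send_rows:
  increments:
    - {"tx": 0, "ty": 0, "tz": 0, "ax": 0, "ay": 0, "az": 0}
    - {"tx": 0, "ty": 0, "tz": 0, "ax": 0, "ay": 0, "az": 0}
    - {"tx": 0, "ty": 0, "tz": 0, "ax": 0, "ay": 0, "az": 0}
    - {"tx": 0, "ty": 0, "tz": 0, "ax": 0, "ay": 0, "az": 0}
    - {"tx": 0, "ty": 0, "tz": 0, "ax": 0, "ay": 0, "az": 0}
    - {"tx": 0, "ty": 0, "tz": 0, "ax": 0, "ay": 0, "az": 0}
    - {"tx": 0, "ty": 0, "tz": 0, "ax": 0, "ay": 0, "az": 0}
  grip: -1

```text
t: 5.88
tcp_pos: [0.4821, -0.1099, 0.0096]
ee_rot: [[0.002, 0.464, -0.886], [-0.001, -0.886, -0.464], [-1.0, 0.002, -0.001]]
ft_force: [-0.3, -0.2, 1.1]
gripper_width: 0.157
```

```bash
python3 go.py .481 -.109 .129 -62.3
```

```text
t 5.88 tcp [ 0.4821 -0.1099  0.0096] head -62.3 q [-20.  14. -31.  44.  -0. 132.] F [-0.3 -0.2  1.1] w 0.157
t- [-0.398 -0.004  0.001] a- [-0.    -0.001 -0.001]
```

Gripped: the width reads 13.4 mm for the 14 mm bow. I'll lift, carry, and turn counter-clockwise.

>>> send_rows:
  increments:
    - {"tx": -0.1, "ty": 0, "tz": 0, "ax": 0, "ay": 0, "az": 0}
    - {"tx": -0.22, "ty": 0, "tz": 0, "ax": -0.1, "ay": 0, "az": 0}
    - {"tx": -0.32, "ty": -0.06, "tz": -0.05, "ax": -0.25, "ay": 0, "az": 0}
    - {"tx": -0.38, "ty": -0.15, "tz": -0.12, "ax": -0.42, "ay": 0, "az": 0}
    - {"tx": -0.38, "ty": -0.24, "tz": -0.2, "ax": -0.58, "ay": 0, "az": 0}
    - {"tx": -0.38, "ty": -0.33, "tz": -0.27, "ax": -0.74, "ay": 0, "az": 0}
    - {"tx": -0.38, "ty": -0.4, "tz": -0.33, "ax": -0.88, "ay": 0, "az": 0}
    - {"tx": -0.38, "ty": -0.415, "tz": -0.341, "ax": -0.95, "ay": 0, "az": 0}

```text
t: 6.88
tcp_pos: [0.5145, 0.0495, 0.1231]
ee_rot: [[0.001, 0.996, -0.088], [-0.001, -0.088, -0.996], [-1.0, 0.001, 0.0]]
ft_force: [-0.2, -0.2, -1.7]
gripper_width: 0.158
```

```bash
python3 go.py .5475 .2055 .12 65
```

```text
t 6.88 tcp [0.5145 0.0495 0.1231] head -5.0 q [ -2.   9. -22.  59.  -0.  93.] F [-0.2 -0.2 -1.7] w 0.158
t- [ 0.01   0.064 -0.528] a- [-1.167e+00  1.000e-03 -1.000e-03]
```

>>> send_rows:
  increments:
    - {"tx": 0, "ty": 0.01, "tz": -0.08, "ax": -0.12, "ay": 0, "az": 0}
    - {"tx": 0, "ty": 0.02, "tz": -0.18, "ax": -0.28, "ay": 0, "az": 0}
    - {"tx": 0, "ty": 0.03, "tz": -0.28, "ax": -0.44, "ay": 0, "az": 0}
    - {"tx": 0, "ty": 0.04, "tz": -0.38, "ax": -0.6, "ay": 0, "az": 0}
    - {"tx": 0, "ty": 0.05, "tz": -0.46, "ax": -0.76, "ay": 0, "az": 0}
    - {"tx": 0, "ty": 0.064, "tz": -0.51, "ax": -0.9, "ay": 0, "az": 0}
    - {"tx": 0, "ty": 0.064, "tz": -0.528, "ax": -1, "ay": 0, "az": 0}
    - {"tx": 0, "ty": 0.064, "tz": -0.528, "ax": -1, "ay": 0, "az": 0}

```text
t: 7.88
tcp_pos: [0.5471, 0.2059, 0.1224]
ee_rot: [[0.0, 0.574, 0.819], [-0.001, 0.819, -0.574], [-1.0, -0.001, 0.001]]
ft_force: [-0.0, 0.0, -2.6]
gripper_width: 0.154
```

```bash
python3 look.py w3; python3 go.py .5475 .2055 .12 65
python3 - <<'E'
from bench import *
from h import *
c=read_camera("top");np.savez("top3.npz",**c)
for f in("top3","w3"):
    c=dict(np.load(f+".npz"));P=cloud(c);im=c["image"];hsv=cv2.cvtColor(im,cv2.COLOR_RGB2HSV)
    near=(np.hypot(P[...,0]-.5475,P[...,1]-.2055)<.07)
    br=(hsv[...,1]>110)&(hsv[...,0]>8)&(hsv[...,0]<35)&near&(P[...,2]>.08)
    v,u=np.nonzero(br);q=P[br]
    if len(q)>20:
        print(f,"foot z",np.percentile(q[:,2],[5,50,95]).round(3))
        k=q[:,2]<.14;print(rect(ray(c,np.c_[u,v][k],.129)))
    m=(im.max(2)<60)&near&(P[...,2]<.05)
    v,u=np.nonzero(m);
    if len(u)>20: print(f,"dark slot",len(u),rect(ray(c,np.c_[u,v],.046)))
E
```

```text
t 7.92 tcp [0.547  0.2055 0.1225] head 54.9 q [ 14.  15. -14.  61.  -0.  49.] F [-0.5  0.9 -2.1] w 0.155
t- [0.008 0.001 0.001] a- [-0.169  0.001  0.001]
top3 foot z [0.124 0.128 0.131]
(array([545.3, 201.6]), 62.4, 22.7, -33.8)
top3 dark slot 600 (array([532.2, 190.8]), 135.1, 103.8, -54.5)
w3 foot z [0.126 0.169 0.207]
(array([530.9, 217.2]), 30.6, 21.1, -35.1)
w3 dark slot 3214 (array([534.2, 214. ]), 129.0, 107.1, 64.2)
```

View pics/w3.png

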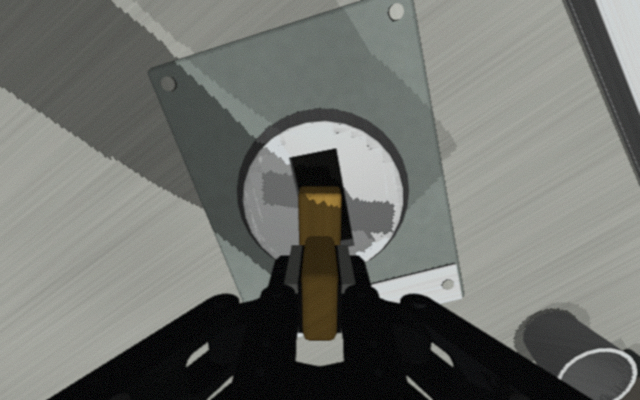

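Wrist view: the key is held, and the near end of the slot is visible beyond its foot, with corners at about (291,158) and (336,149) and the right edge running to (351,245). I'll cross-check the slot pose from that end.

```bash
python3 - <<'E'
from h import *
c=dict(np.load("w3.npz"))
p=ray(c,[(291,158),(336,149),(351,245)],.046)[:,:2]*1000
print(p.round(1),np.linalg.norm(p[0]-p[1]))
d=p[2]-p[1];d/=np.linalg.norm(d);e=(p[0]+p[1])/2
print("angle long",np.degrees(np.arctan2(d[1],d[0])),"end perp",np.degrees(np.arctan2(*(p[1]-p[0])[::-1])))
for a in(-24,-26):
    a=np.radians(a);print("centre",e+40*np.array([np.cos(a),np.sin(a)]))
# foot nearest end in hand
P=cloud(c);print(P[200,310],P[200,335],P[190,320])
E
python3 go.py .5475 .2055 .06 65
```

```text
[[506.8 208.3]
 [520.3 239.1]
 [590.7 205.8]] 33.608606775524066
angle long -25.332452111742125 end perp 66.26312275731316
centre [550.08776835 207.43775311]
centre [549.4977119  206.17237296]
[0.52140616 0.2178485  0.12739252] [0.52859619 0.22811085 0.12742746] [0.52140011 0.22398446 0.12148625]
t 7.97 tcp [0.5471 0.2053 0.1226] head 54.9 q [ 14.  15. -14.  61.  -0.  49.] F [ 0.4  0.5 -1.4] w 0.158
t- [0.209 0.001 0.001] a- [-0.169  0.001  0.001]
```

Both agree: centre ≈ (548.5, 206.5), axis −25°. The fit leaves ±7 mm of play. I'll go down, stopping just above the disc first.

>>> send_rows:
  increments:
    - {"tx": 0.03, "ty": 0.005, "tz": 0.002, "ax": -0.1, "ay": 0, "az": 0}
    - {"tx": 0.08, "ty": 0.005, "tz": 0.002, "ax": -0.169, "ay": 0, "az": 0}
    - {"tx": 0.14, "ty": 0.005, "tz": 0.002, "ax": -0.169, "ay": 0, "az": 0}
    - {"tx": 0.18, "ty": 0.005, "tz": 0.002, "ax": -0.169, "ay": 0, "az": 0}
    - {"tx": 0.19, "ty": 0.005, "tz": 0.002, "ax": -0.169, "ay": 0, "az": 0}
    - {"tx": 0.19, "ty": 0.005, "tz": 0.002, "ax": -0.169, "ay": 0, "az": 0}

```text
t: 8.72
tcp_pos: [0.5484, 0.2061, 0.0655]
ee_rot: [[0.0, 0.423, 0.906], [-0.001, 0.906, -0.423], [-1.0, -0.001, 0.001]]
ft_force: [-0.1, -0.5, -2.0]
gripper_width: 0.158
```

```bash
python3 go.py .5485 .2065 .042 65
```

```text
t 8.72 tcp [0.5484 0.2061 0.0655] head 65.0 q [ 14.  19. -17.  55.  -0.  39.] F [-0.1 -0.5 -2. ] w 0.158
t- [ 0.078  0.001 -0.   ] a- [-0.     0.001  0.001]
```

>>> send_rows:
  increments:
    - {"tx": 0.02, "ty": 0.001, "tz": 0, "ax": 0, "ay": 0, "az": 0}
    - {"tx": 0.04, "ty": 0.001, "tz": 0, "ax": 0, "ay": 0, "az": 0}
    - {"tx": 0.06, "ty": 0.001, "tz": 0, "ax": 0, "ay": 0, "az": 0}
    - {"tx": 0.075, "ty": 0.001, "tz": 0, "ax": 0, "ay": 0, "az": 0}
    - {"tx": 0.08, "ty": 0.001, "tz": 0, "ax": 0, "ay": 0, "az": 0}
    - {"tx": 0.08, "ty": 0.001, "tz": 0, "ax": 0, "ay": 0, "az": 0}

```text
t: 9.48
tcp_pos: [0.5485, 0.2064, 0.0417]
ee_rot: [[0.0, 0.423, 0.906], [-0.001, 0.906, -0.423], [-1.0, -0.001, 0.001]]
ft_force: [-1.4, -1.1, 1.1]
gripper_width: 0.156
```

```bash
python3 go.py .5485 .2065 .042 65
```

```text
t 9.47 tcp [0.5485 0.2064 0.0417] head 65.0 q [ 14.  20. -18.  52.  -0.  39.] F [-1.4 -1.1  1.1] w 0.156
t- [-0.001  0.    -0.   ] a- [-0.     0.     0.001]
```

Seated at z = 0.0417 (expected 0.0416), with a light contact force. I'll turn it clockwise.

>>> send_rows:
  increments:
    - {"tx": 0, "ty": 0, "tz": 0, "ax": 0.1, "ay": 0, "az": 0}
    - {"tx": 0, "ty": 0, "tz": 0, "ax": 0.23, "ay": 0, "az": 0}
    - {"tx": 0, "ty": 0, "tz": 0, "ax": 0.36, "ay": 0, "az": 0}
    - {"tx": 0, "ty": 0, "tz": 0, "ax": 0.5, "ay": 0, "az": 0}
    - {"tx": 0, "ty": 0, "tz": 0, "ax": 0.63, "ay": 0, "az": 0}
    - {"tx": 0, "ty": 0, "tz": 0, "ax": 0.76, "ay": 0, "az": 0}
    - {"tx": 0, "ty": 0, "tz": 0, "ax": 0.9, "ay": 0, "az": 0}
    - {"tx": 0, "ty": 0, "tz": 0, "ax": 1, "ay": 0, "az": 0}

```text
t: 10.48
tcp_pos: [0.5494, 0.2068, 0.0419]
ee_rot: [[0.002, 0.996, 0.084], [-0.0, 0.084, -0.996], [-1.0, 0.002, 0.0]]
ft_force: [0.4, 0.7, -2.4]
gripper_width: 0.157
```

```bash
python3 go.py .5485 .2065 .042 -12
```

```text
t 10.47 tcp [0.5494 0.2068 0.0419] head 4.8 q [ 14.  20. -18.  52.  -0. 100.] F [ 0.4  0.7 -2.4] w 0.157
t- [-0.    -0.003  0.001] a- [ 0.28   0.    -0.002]
```

>>> send_rows:
  increments:
    - {"tx": 0, "ty": 0, "tz": 0, "ax": 0.1, "ay": 0, "az": 0}
    - {"tx": 0, "ty": 0, "tz": 0, "ax": 0.22, "ay": 0, "az": 0}
    - {"tx": 0, "ty": 0, "tz": 0, "ax": 0.29, "ay": 0, "az": 0}
    - {"tx": 0, "ty": 0, "tz": 0, "ax": 0.29, "ay": 0, "az": 0}
    - {"tx": 0, "ty": 0, "tz": 0, "ax": 0.29, "ay": 0, "az": 0}

```text
t: 11.1
tcp_pos: [0.5494, 0.2068, 0.0418]
ee_rot: [[0.002, 0.976, -0.217], [-0.0, -0.217, -0.976], [-1.0, 0.002, -0.0]]
ft_force: [-0.3, 0.1, -2.0]
gripper_width: 0.156
```

```bash
python3 go.py .5485 .2065 .042 -12; python3 look.py w4; python3 - <<'E'
from h import *
from bench import *
c=read_camera("top");np.savez("top4.npz",**c)
a=cv2.resize(c["image"][100:270,130:280,::-1],(450,510));b=cv2.resize(cv2.imread("pics/w4.png"),(350,219))
o=np.zeros((510,800,3),np.uint8);o[:,:450]=a;o[:219,450:]=b;cv2.imwrite("pics/c4.png",o)
E
```

```text
t 11.1 tcp [0.5494 0.2068 0.0418] head -12.5 q [ 14.  20. -18.  52.  -0. 117.] F [-0.3  0.1 -2. ] w 0.156
t- [-0.001 -0.003  0.002] a- [-0.009 -0.    -0.002]
```

View pics/c4.png

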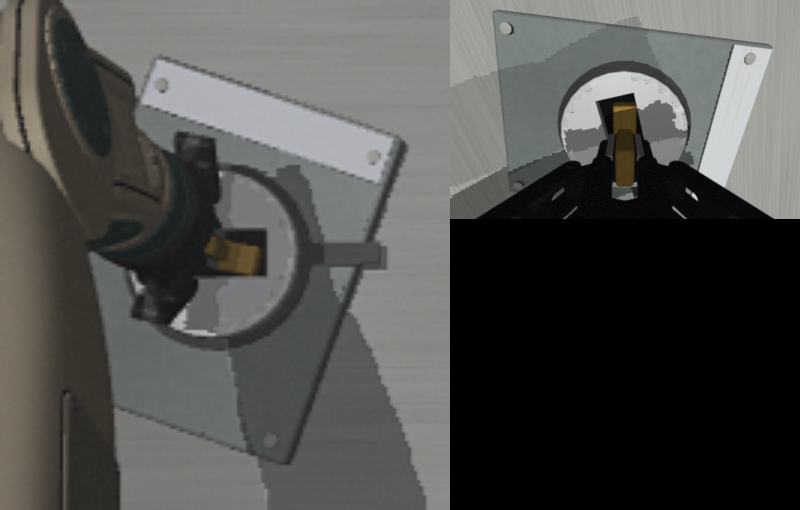

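The tongue now points along −y (image right at (350,255)), about 65° clockwise from the start, and the key is down in the slot. I'll release and go straight up.

>>> send_rows:
  increments:
    - {"tx": 0, "ty": 0, "tz": 0, "ax": 0, "ay": 0, "az": 0}
    - {"tx": 0, "ty": 0, "tz": 0, "ax": 0, "ay": 0, "az": 0}
    - {"tx": 0, "ty": 0, "tz": 0, "ax": 0, "ay": 0, "az": 0}
    - {"tx": 0, "ty": 0, "tz": 0, "ax": 0, "ay": 0, "az": 0}
    - {"tx": 0, "ty": 0, "tz": 0, "ax": 0, "ay": 0, "az": 0}
    - {"tx": 0, "ty": 0, "tz": 0, "ax": 0, "ay": 0, "az": 0}
    - {"tx": 0, "ty": 0, "tz": 0, "ax": 0, "ay": 0, "az": 0}
  grip: 1

```text
t: 12.08
tcp_pos: [0.5494, 0.2068, 0.0418]
ee_rot: [[0.002, 0.976, -0.218], [-0.0, -0.218, -0.976], [-1.0, 0.002, -0.0]]
ft_force: [-0.6, 0.1, 0.3]
gripper_width: 0.999
```

>>> send_rows:
  increments:
    - {"tx": -0.05, "ty": 0, "tz": 0, "ax": 0, "ay": 0, "az": 0}
    - {"tx": -0.12, "ty": 0, "tz": 0, "ax": 0, "ay": 0, "az": 0}
    - {"tx": -0.24, "ty": 0, "tz": 0, "ax": 0, "ay": 0, "az": 0}
    - {"tx": -0.36, "ty": 0, "tz": 0.1, "ax": 0, "ay": 0, "az": 0}
    - {"tx": -0.48, "ty": 0, "tz": 0.25, "ax": 0, "ay": 0, "az": 0}
    - {"tx": -0.5, "ty": 0, "tz": 0.4, "ax": 0, "ay": 0, "az": 0}
    - {"tx": -0.5, "ty": 0, "tz": 0.5, "ax": 0, "ay": 0, "az": 0}
    - {"tx": -0.5, "ty": 0, "tz": 0.5, "ax": 0, "ay": 0, "az": 0}

```text
t: 13.08
tcp_pos: [0.5165, 0.059, 0.1932]
ee_rot: [[0.004, 0.975, -0.22], [-0.0, -0.22, -0.975], [-1.0, 0.004, -0.001]]
ft_force: [0.0, -0.4, 0.5]
gripper_width: 0.999
```

```bash
python3 go.py .5485 .2065 .2 -12; python3 - <<'E'
from h import *
from bench import *
for f in("scene","top"):
    c=read_camera(f);np.savez(f+"5.npz",**c);P=cloud(c);hsv=cv2.cvtColor(c["image"],cv2.COLOR_RGB2HSV)
    near=np.hypot(P[...,0]-.5485,P[...,1]-.2065)<.07
    br=(hsv[...,1]>110)&(hsv[...,0]>8)&(hsv[...,0]<35)&near&(P[...,2]>.035)&(P[...,2]<.13)
    v,u=np.nonzero(br);q=P[br];print(f,len(q),"z",np.percentile(q[:,2],[5,50,98]).round(4))
    k=q[:,2]>.09;print(" bow",rect(ray(c,np.c_[u,v][k],.098)) if k.sum()>5 else'')
    k=q[:,2]<.056;print(" foot",rect(ray(c,np.c_[u,v][k],.048)) if k.sum()>5 else'')
    d=blob((c["image"].max(2)<60)&near&(P[...,2]<.05),(0,640,0,400))|br;v,u=np.nonzero(d);print(" slot+foot",rect(ray(c,np.c_[u,v],.046)))
    cv2.imwrite(f"pics/{f}5.png",c["image"][:,:,::-1])
a=cv2.imread("pics/top5.png");b=cv2.imread("pics/scene5.png");cv2.imwrite("pics/c5.png",np.hstack([cv2.resize(a[90:310,120:500],(420,243)),cv2.resize(b[100:320,60:500],(380,190))][:1]+[cv2.resize(b[100:320,60:500],(380,243))]))
E
```

```text
t 13.07 tcp [0.5165 0.059  0.1932] head -12.7 q [ -1.   6. -16.  68.  -0. 102.] F [ 0.  -0.4  0.5] w 0.999
t- [-0.023 -0.004 -0.503] a- [-0.012 -0.001 -0.003]
scene 396 z [0.0423 0.0524 0.0996]
 bow (array([551.9, 201.6]), 28.2, 22.6, 57.0)
 foot (array([550.9, 202.3]), 67.8, 28.3, 86.7)
 slot+foot (array([550.8, 201. ]), 149.9, 49.4, -65.1)Traceback (most recent call last):
  File "<stdin>", line 7, in <module>
    return _quantile_unchecked(
        a, q, axis, out, overwrite_input, method, keepdims, weights)
    return _ureduce(a,
                    func=_quantile_ureduce_func,
    ...<5 lines>...
                    overwrite_input=overwrite_input,
                    method=method)
    r = func(a, **kwargs)
    result = _quantile(arr,
                       quantiles=q,
    ...<2 lines>...
                       out=out,
                       weights=wgt)
    slices_having_nans = np.isnan(arr[-1, ...])
                                  ~~~^^^^^^^^^
IndexError: index -1 is out of bounds for axis 0 with size 0
```

The arm hides the lock from the top camera. I'll move the arm away to its right and take the final check.

>>> send_rows:
  increments:
    - {"tx": -0.05, "ty": 0, "tz": 0.15, "ax": 0, "ay": 0, "az": 0}
    - {"tx": -0.1, "ty": 0, "tz": 0.3, "ax": 0, "ay": 0, "az": 0}
    - {"tx": -0.1, "ty": 0, "tz": 0.5, "ax": 0, "ay": 0, "az": 0}
    - {"tx": -0.1, "ty": 0, "tz": 0.68, "ax": 0, "ay": 0, "az": 0}
    - {"tx": -0.1, "ty": 0, "tz": 0.8, "ax": 0, "ay": 0, "az": 0}
    - {"tx": -0.1, "ty": 0, "tz": 0.8, "ax": 0, "ay": 0, "az": 0}
    - {"tx": -0.1, "ty": 0, "tz": 0.8, "ax": 0, "ay": 0, "az": 0}

```text
t: 14.05
tcp_pos: [0.4648, -0.1726, 0.2222]
ee_rot: [[0.003, 0.976, -0.217], [0.001, -0.217, -0.976], [-1.0, 0.003, -0.002]]
ft_force: [-0.6, -0.2, 0.2]
gripper_width: 0.994
```

```bash
python3 - <<'E'
from h import *
from bench import *
print(sense()["tcp_pos"],sense()["t"])
c=read_camera("top");P=cloud(c);hsv=cv2.cvtColor(c["image"],cv2.COLOR_RGB2HSV);g=c["image"].max(2)
near=np.hypot(P[...,0]-.5485,P[...,1]-.2065)<.07
br=(hsv[...,1]>110)&(hsv[...,0]>8)&(hsv[...,0]<35)&near&(P[...,2]>.035)
v,u=np.nonzero(br);q=P[br];print(len(q),"z",np.percentile(q[:,2],[5,30,50,98]).round(4) if len(q) else'')
for n,k,z in(("bow",q[:,2]>.085,.098),("foot",q[:,2]<.06,.048)):
    if k.sum()>5:print(n,k.sum(),rect(ray(c,np.c_[u,v][k],z)),"z",np.median(q[k][:,2]))
m=np.zeros_like(br);m[165:205,180:226]=(((g<60)|br)&near)[165:205,180:226];v,u=np.nonzero(m);print("slot+key",rect(ray(c,np.c_[u,v],.046)))
s=read_camera("scene");cv2.imwrite("pics/c6.png",np.hstack([cv2.resize(c["image"][90:310,120:500,::-1],(420,243)),cv2.resize(s["image"][100:320,60:500,::-1],(380,243))]))
E
```

```text
[ 0.46482204 -0.17262032  0.22222718] 14.05
240 z [0.044  0.0468 0.0485 0.0998]
bow 85 (array([547.6, 204.1]), 29.2, 12.7, 78.4) z 0.0968922120555048
foot 151 (array([547.5, 204. ]), 64.6, 21.1, 78.4) z 0.04683634750744048
slot+key (array([546.5, 199.8]), 98.3, 86.2, 89.8)
```

View pics/c6.png

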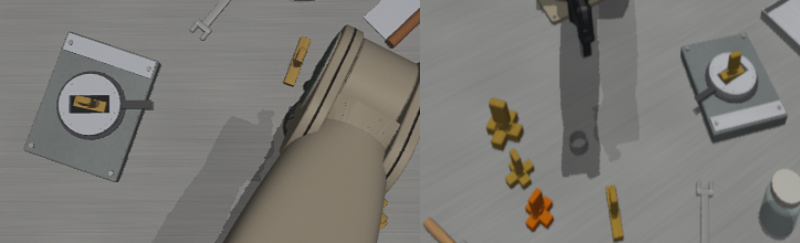

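The key is seated upright: bow top 97 mm (98 expected), foot top 47 mm (48 expected). It's within 3 mm of the slot centre and about 12° off the slot's axis. The tongue is swung about 65°, and the other keys are standing.

```bash
python3 -c "
from bench import *
print(job_done())"
```

```text
the job is handed in; nothing more can be done
None
```

The job is done and handed in at about 14 s. I picked the short-bar key (key_a), set it fully down in the slot, turned the lock clockwise and let go. `job_done()` gives no verdict, so these results rest on my own last checks.

**Seating before the turn:** with the key in the slot, the tool stood at 41.7 mm, against 41.6 mm expected, with about 1 N of contact force. The lock had not been turned yet.

**Final checks, top and scene cameras:**
- **Key in the slot:** the bow top is at 97 mm (98 expected) and the foot top at 47 mm (48 expected). The key is within 3 mm of the slot's centre and about 12° off its axis, inside the 20° limit.
- **Lock:** the tongue points about 65° clockwise from where it started, read by eye from the picture. The 43° limit is well cleared.
- **Other keys:** key_b and the crosses are standing untouched, and the gripper is open and clear.

**What failed or disagreed:**
- **First grasp:** it closed on nothing. The camera depth showed the fingertips about 25 mm behind the reported TCP when shut, though `tcp_to_tips` puts them 19 mm ahead. I regrasped about 41 mm lower and it held, at 13.4 mm on the 14 mm bow.
- **Final slot outline:** the automatic fit picked up shadow and was unusable, so the slot direction comes from the tongue.

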